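Lock out the chisel sharpener, clear its tool rest, reset the stop

ROBOT

A 7-joint arm with a two-finger parallel gripper is mounted at the origin on the work surface. World frame = base frame: x ahead of the robot, y to its left, z up, the work surface at z = 0. Lengths are in m, angles in rad, forces in N, time in s.
With the tool pointing down it reaches from about 0.4 to 0.875 m from the base axis. Payload 19.3 kg.
Tool frame: the origin (TCP) lies at the very end of the fingers, on their centre line; the grasp point (between the pads) lies 19 mm behind it; z points along the fingers, y is the line along which they close (so a half turn about z gives the same grasp; the last joint's range is limited). The gripper opens to 85 mm and grips with 20 to 120 N. Pads are 22 mm wide; open, the fingers measure 114 mm over their backs; the gripper's body (76 mm by 85 mm) begins 54 mm behind the grasp point. The pads swing forward as they close: fully open they stand 13 mm farther back than shut.
Start: joints at [-1.266, 0.521, -0.036, 1.599, 0.021, 1.021, -0.113], TCP at [0.229, 0.582, 0.231] pointing down, gripper open.
Joint ranges: [-2.91, 2.91], [-0.3, 2.13], [-1.5, 1.42], [0.17, 2.43], [-1.26, 4.41], [0.16, 1.93], [-2.52, 2.52]. Speed limits (rad/s): [1.89, 1.89, 2.39, 2.39, 3.01, 3.01, 3.01].

INTERFACE

Orientations are given as [roll, pitch, yaw] about the fixed x, y, z axes, in that order (R = Rz(yaw) Ry(pitch) Rx(roll)).
In Python, from workcell import monitor, optics, workorder gives the robot as it stands.
- The arm moves only by the tool apply_moves, never from a script. Its arguments are lists of equal length, an entry for each row: "linear": the shift along the tool's x, y, z each as a share of 0.1 m, from -1 to 1, a list of three; "delta_rot": the turn, a rotation vector about the tool's x, y, z each as a share of 120 degrees, from -1 to 1, a list of three. A call has exactly 5 rows; each row is the pose to reach, as a shift and turn from the pose commanded when the call began, along the tool's axes at that moment; what a row does not reach only later rows make up. A row lasts 1/12 s, in which the tool goes at most 41.7 mm and 7.16 degrees, less where a joint would pass 70% of its speed; a pose out of reach is approached as far as the arm can. A call with a number of a shift or a turn outside -1 to 1 is refused whole. A call with a gripper value outside its range is refused whole. "gripper" is the opening, from -1 (shut) to 1 (fully open), set as the call begins (left out, the last holds). The fingers move at their own pace and stop on an object; "force" is the grip in N (left out, the last holds). Time passes only in rows, so rows that repeat a pose let the fingers close, or fill a call up. It gives the time, the measured TCP pose, the force, the opening and the grip force at its end, in the units of the state.
- monitor.observe(): the state, without advancing time (a new reading comes with each control period).
- optics.grab_frame(name): name is "scene" or "top"; returns (picture, depth): 480x640x3 uint8, red, green, blue; 480x640 float32, m along the optical axis (not along the pixel's ray), 0 where there is no reading.
- optics.camera_info(name): a dict with "fx", "fy", "cx", "cy" (pixels), "rvec" (rotation vector, rad) and "tvec" (3), from world to camera coordinates, as OpenCV has them. Camera axes: x right, y down, z forward; pixel columns grow to the right and rows downward; lengths in m; the calibration is good to about 2 mm. A picture is of the moment at which its call begins. camera_info takes no time and is no camera call.
- workorder.job_done(): hands the job in; it is judged then, once.
The state is a dict: "clock": time; "qpos": joint angles; "qd": joint speeds; "joint_efforts": joint torques, N m; "position": TCP position; "tool_rot": TCP orientation; "force": force on the tool from outside, world axes, zero at the start; "moment": the same for the moment, N m; "grip_width": finger opening in m; "finger_force": force on a finger pad.
Only numpy, scipy, OpenCV 4.12 (cv2) and the standard library are available. Lean on these libraries where they do the work, as an engineer would, in place of code of your own. Each camera call takes 0.05 s, during which the arm holds its last target. There are 200 camera calls.

TASK

Lock out the chisel sharpener before reaching into it: push the mushroom stop button on the control box down until it stays down. With it still locked down, take both chisels, in either order, from the sharpener's sloping rest and stand them, cutting end down, in the clay cup, then twist the mushroom head clockwise to reset it, so that it pops fully up and its head turns back when you let go. Leave the speed knob beside it and everything else on the bench as they are, and keep the cup upright about where it stands.

Things in the scene. Friction and masses are not known exactly. Their poses are not given: they have to be found in the camera images.
- stop (a joint): push travel of the mushroom stop, m: 0 = up, 0.008 = fully down. Over-centre snap spring: resists with about 3 N at first, falling to none at 4 mm, then snaps down and stays down; 10 N on the head is ample. Springs back up if not pushed past half way. Latched above 0.006
- twist (a joint): rotation of the mushroom head, rad: 0 at rest, grows clockwise seen from above, stop at 1.1. A spring (under 0.1 N m) turns it back to 0 when released. When latched, turning it past about 0.7 cams the button up over its snap point and it pops up 8 mm; turn to about 1.0 to be sure, with a light grip (about 10 N) and letting the hand rise with it
- stop_top (a point): centre of the top face of the mushroom head: round dark plastic disc, diameter 40 mm, 22 mm thick, on a short stem over the box. Its axis is vertical. Up: top 100 mm above the table, underside 78 mm; latched: 8 mm lower
- control_box: fixed grey steel box 100 (its x) x 140 (its y) x 60 mm high, origin at the centre of its underside. On its top: the mushroom stop at y = +34 mm and a smaller bar-shaped speed knob at y = -42 mm
- speed_mark (a point): pointer end of the speed knob (32 mm wide, top 104 mm above the table, 14 mm off its axis); it must not be turned or pushed
- machine: fixed dark cast-iron sharpener 220 x 150 x 38 mm, round disc on its -x half. Origin at table height under it. On it an aluminium rest, 110 mm wide, slopes up and away to its +x, 28 deg from vertical, with chisels side by side in 14 mm grooves at y = +34 and -34 mm, lower ends at x = 20 mm, 55 mm above the table; it backs their lowest 96 mm, the shaft above is free all round
- flat_chisel: steel chisel, round shaft 10 mm in diameter, 165 mm long over all, about 100 g, with a flat cutting end below and a 14 mm thick head on its last 12 mm. Origin at the cutting end, z axis along the shaft towards the head. It can be held 125 to 150 mm from the cutting end, above the rest
- point_chisel: the same, but 180 mm long and with a pointed cutting end. Origin at the point, z axis along the shaft towards the head. It can be held 125 to 165 mm from the point
- mug: loose terracotta cup without handle, 84 mm in outer diameter at the rim, tapering to 67 mm at the foot, wall 4 mm, 95 mm high, floor about 5 mm thick, 0.5 kg. Origin at the centre of its underside, z up
- rub_stone: bystander: grey rubbing stone 34 x 44 x 24 mm, by the cup, loose, origin under its centre
- wedge: bystander: wooden block 26 x 70 x 20 mm, by the control box, loose, origin under its centre
- brush: bystander: wooden brush 200 mm long, loose, lying on the bench, origin under its middle
- mallet: bystander: wooden mallet, loose, lying on the bench, head 60 x 110 x 60 mm, about 250 mm long, origin near its middle
- file: bystander: flat file with wooden handle, 245 mm long, loose, lying on the bench, origin under its middle

How it is judged:
On the way, in this order (a step that is already met when the one before it is completed fails the run):
1. the stop is latched down while both chisels are still in the rest (value of joint stop above 0.006 m and distance of each of flat_chisel, point_chisel from where it was at the start of the episode below 0.02 m), for 0.2 s.
2. one chisel stands in the cup, the stop still down (value of joint stop above 0.006 m and ((horizontal distance between flat_chisel and mug below 0.042 m and z of flat_chisel in the frame of mug between -0.005 and 0.03 m and angle between flat_chisel's own z axis and vertical below 0.75 rad) or (horizontal distance between point_chisel and mug below 0.042 m and z of point_chisel in the frame of mug between -0.005 and 0.03 m and angle between point_chisel's own z axis and vertical below 0.75 rad))), for 0.2 s.
3. both chisels stand in the cup, let go, the stop still down (value of joint stop above 0.006 m and horizontal distance between each of flat_chisel, point_chisel and mug below 0.042 m and z of flat_chisel in the frame of mug between -0.005 and 0.03 m and angle between each of flat_chisel, point_chisel's own z axis and vertical below 0.75 rad and z of point_chisel in the frame of mug between -0.005 and 0.03 m and contact force between the fingers and flat_chisel below 0.05 N and contact force between the fingers and point_chisel below 0.05 N), for 0.2 s.
4. the mushroom head is twisted clockwise (over 0.6 rad) (value of joint twist above 0.6 rad and horizontal distance between each of flat_chisel, point_chisel and mug below 0.042 m and z of flat_chisel in the frame of mug between -0.005 and 0.03 m and angle between each of flat_chisel, point_chisel's own z axis and vertical below 0.75 rad and z of point_chisel in the frame of mug between -0.005 and 0.03 m).
At the end, for the whole second after the job is handed in: Stop up (under 1.5 mm down), head turned back (under 0.12 rad); both chisels at rest in the cup, cutting end under 30 mm above its underside and within 42 mm of its axis, shaft within 0.75 rad of vertical; cup upright (0.15 rad), within 60 mm of its start (value of joint stop below 0.0015 m and value of joint twist below 0.12 rad and horizontal distance between each of flat_chisel, point_chisel and mug below 0.042 m and z of flat_chisel in the frame of mug between -0.005 and 0.03 m and angle between each of flat_chisel, point_chisel's own z axis and vertical below 0.75 rad and z of point_chisel in the frame of mug between -0.005 and 0.03 m and angle between mug's own z axis and vertical below 0.15 rad and height (world z) of mug below 0.01 m and distance of mug from where it was at the start of the episode below 0.06 m and linear speed of each of flat_chisel, point_chisel below 0.03 m/s); the robot touches nothing.
It fails at once if a chisel is out of the rest and not in the cup while the stop is not latched down ((value of joint stop below 0.004 m and distance of flat_chisel from where it was at the start of the episode above 0.04 m and not (horizontal distance between flat_chisel and mug below 0.042 m and z of flat_chisel in the frame of mug between -0.005 and 0.03 m and angle between flat_chisel's own z axis and vertical below 0.75 rad)) or (value of joint stop below 0.004 m and distance of point_chisel from where it was at the start of the episode above 0.04 m and not (horizontal distance between point_chisel and mug below 0.042 m and z of point_chisel in the frame of mug between -0.005 and 0.03 m and angle between point_chisel's own z axis and vertical below 0.75 rad))).
It fails at once if the speed knob is turned (distance of speed_mark from where it was at the start of the episode above 0.008 m).
It fails at once if the cup is tipped over (angle between mug's own z axis and vertical above 0.6 rad).
It fails at once if the rubbing stone, wooden block, brush, mallet or file is moved more than 40 mm (distance of any of rub_stone, wedge, brush, mallet, file from where it was at the start of the episode above 0.04 m).
It also fails if it takes over 72 s, if anything falls off the work surface, if the arm or the gripper's body presses on something with over 40 N, if the wrist force passes 120 N, or if a joint passes its speed limit or range.

## Working session

There is one attempt and no reset: what is moved stays moved. The work goes in short steps, Python scripts to look and compute and a tool call to move; the robot and the scene stay as the last step left them, time stands still between calls to the robot, and variables do not carry over. Pictures are saved under pics/ and viewed, at most 10 in all, crops included, and the job is handed in when it is done.

Besides the shell and the picture viewer there is one more tool, called after ">>>" as a command line: name --argument value ..., lists and objects as JSON in quotes. apply_moves: Moves the arm, as the interface text tells. Its arguments: {"type":"object","properties":{"linear":{"type":"array"},"delta_rot":{"type":"array"},"gripper":{"type":"number"},"force":{"type":"number"}},"required":["linear","delta_rot"]}

```bash
mkdir -p pics; cat > h.py <<'E'
import numpy as np, cv2
from scipy.spatial.transform import Rotation as R
from workcell import monitor, optics, workorder
def cam(n):
    i=optics.camera_info(n); M=R.from_rotvec(np.array(i['rvec']).ravel()).as_matrix(); return i,M,np.array(i['tvec']).ravel()
def cloud(n,d):
    i,M,t=cam(n); v,u=np.mgrid[0:480,0:640]
    p=np.stack([(u-i['cx'])/i['fx']*d,(v-i['cy'])/i['fy']*d,d],-1)
    return (p-t)@M
def grab(n,tag):
    im,d=optics.grab_frame(n); cv2.imwrite(f'pics/{tag}.png',im[...,::-1]); np.savez(f'pics/{tag}.npz',im=im,d=d,P=cloud(n,d)); return im,d,cloud(n,d)
E
python3 - <<'E'
from h import *
for n in('scene','top'):
    grab(n,n+'0'); i,M,t=cam(n); print(n,i['fx'],-M.T@t, M[2])
print(monitor.observe())
E
```

```text
scene 473.8040796419884 [0.92307813 0.7583945  0.74035776] [-0.3570106  -0.7082777  -0.60900422]
top 591.2647634546032 [ 0.35981842 -0.01485789  1.20440992] [ 0.16156263 -0.0094244  -0.98681746]
{'clock': 0.1, 'qpos': array([-1.26622317,  0.52196717, -0.03631256,  1.5999167 ,  0.02120024,
        1.02111424, -0.11280745]), 'qd': array([ 0.00229321, -0.00183183,  0.00016839, -0.0031174 , -0.00041745,
       -0.0002248 ,  0.00093816]), 'joint_efforts': array([ 3.63813037e-03, -9.28492928e+01,  1.98400967e+00, -3.70538270e+01,
        1.81233720e-02,  5.37702625e-03,  3.99473026e-05]), 'position': array([0.2287208 , 0.58133299, 0.23078779]), 'tool_rot': array([-3.14057517e+00,  7.86509972e-05,  2.76678772e+00]), 'force': array([-0.80229156,  1.00662523, -0.43374229]), 'moment': array([-0.01695722, -0.01162565,  0.01115755]), 'finger_force': 0.0, 'grip_width': 0.08555857327698037}
```

View pics/scene0.png

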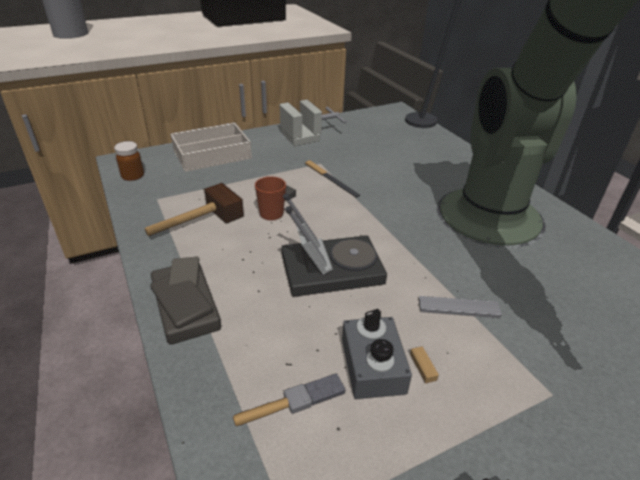

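View pics/top0.png

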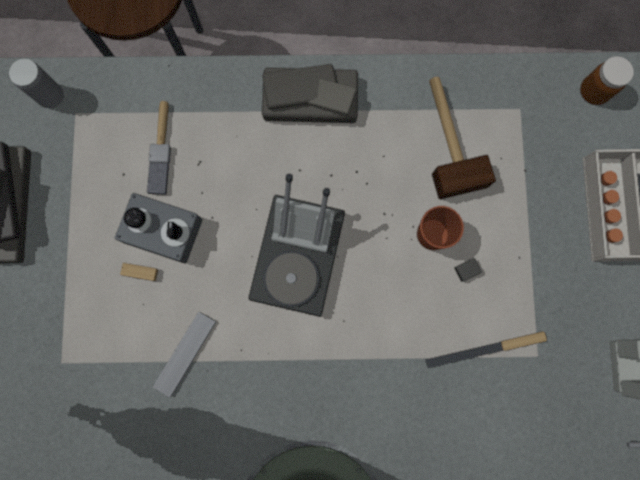

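The top view shows the stop at about (135,217), the speed knob at (175,231), chisel heads at (289,178) and (326,192), the disc at (291,278), the mug at (440,228), and the stone at (468,270). Next I measure these.

```bash
python3 - <<'E'
from h import *
z=np.load('pics/top0.npz'); P=z['P']; d=z['d']; im=z['im']
def reg(u0,u1,v0,v1,z0,z1):
    p=P[v0:v1,u0:u1].reshape(-1,3); dd=d[v0:v1,u0:u1].ravel(); return p[(dd>0)&(p[:,2]>z0)&(p[:,2]<z1)]
def s(n,p): print(n,len(p),p.mean(0).round(4) if len(p) else '',np.ptp(p,0).round(3) if len(p) else '')
print('table z',np.median(P[300:350,350:420,2]), np.median(P[130:170,90:130,2]))
def circ(p):
    q=p[:,:2].astype(np.float32).reshape(-1,1,2); c,r=cv2.minEnclosingCircle(q); return np.round(c,4),round(r,4)
p=reg(118,152,200,234,.093,.11); s('stop',p); print(circ(p))
s('knob',reg(158,192,215,250,.095,.12))
q=reg(105,210,185,270,.052,.068); s('box',q); print(cv2.minAreaRect(q[:,:2].astype(np.float32)))
p=reg(410,470,200,260,.085,.105); s('mugrim',p); print(circ(p), cv2.minAreaRect(p[:,:2].astype(np.float32)))
p=reg(240,350,190,320,.03,.045); s('mach',p); print(cv2.minAreaRect(p[:,:2].astype(np.float32)))
for n,(a,b,c,e) in dict(A=(278,300,168,240),B=(315,336,182,248)).items():
    p=reg(a,b,c,e,.085,.25); s(n,p)
    for lo in np.arange(.10,.24,.01):
        k=p[(p[:,2]>=lo)&(p[:,2]<lo+.01)]
        if len(k): print(round(lo,2),len(k),np.median(k,0).round(4),np.ptp(k,0).round(3))
s('stone',reg(450,488,255,285,.015,.03)); s('wedge',reg(115,165,258,285,.012,.03)); s('mallet',reg(425,500,150,200,.03,.07))
E
```

```text
table z -0.00039071804132307416 -0.0006679630868622875
stop 327 [0.5739 0.3307 0.0974] [0.039 0.039 0.01 ]
(array([0.5741, 0.331 ]), 0.0202)
knob 128 [0.549  0.2587 0.1019] [0.03  0.015 0.012]
box 2922 [0.5612 0.2957 0.0595] [0.137 0.163 0.016]
((0.5638367533683777, 0.29920995235443115), (0.14227908849716187, 0.10013490915298462), 70.9093246459961)
mugrim 358 [ 0.5523 -0.2588  0.0928] [0.082 0.083 0.014]
(array([ 0.5504, -0.2562]), 0.0423) ((0.5508934259414673, -0.2560962736606598), (0.08201777189970016, 0.08308657258749008), 0.5312835574150085)
mach 3954 [0.4878 0.0243 0.0378] [0.244 0.193 0.015]
((0.5081808567047119, 0.022769667208194733), (0.15008656680583954, 0.22026151418685913), 76.3332748413086)
A 727 [0.5823 0.0348 0.1348] [0.075 0.042 0.133]
0.1 77 [0.5671 0.0362 0.1056] [0.023 0.04  0.01 ]
0.11 93 [0.5723 0.0357 0.1157] [0.02 0.04 0.01]
0.12 99 [0.5785 0.0335 0.1259] [0.025 0.039 0.01 ]
0.13 130 [0.5881 0.033  0.1338] [0.027 0.039 0.01 ]
0.14 23 [0.5833 0.0381 0.1467] [0.007 0.01  0.01 ]
0.15 15 [0.5879 0.0375 0.1561] [0.005 0.008 0.007]
0.16 22 [0.5922 0.0362 0.1638] [0.00
[... 380 characters left out ...]
7 [ 0.5554 -0.0314  0.1153] [0.019 0.03  0.01 ]
0.12 83 [ 0.5629 -0.0313  0.1246] [0.021 0.035 0.01 ]
0.13 112 [ 0.5719 -0.0333  0.1341] [0.026 0.033 0.009]
0.14 20 [ 0.5665 -0.0276  0.1457] [0.012 0.011 0.009]
0.15 24 [ 0.5717 -0.0275  0.1555] [0.01  0.009 0.009]
0.16 24 [ 0.5776 -0.0293  0.165 ] [0.01  0.009 0.01 ]
0.17 22 [ 0.583  -0.0302  0.1766] [0.009 0.009 0.009]
0.18 18 [ 0.587  -0.031   0.1861] [0.006 0.009 0.008]
0.19 47 [ 0.595  -0.0344  0.1974] [0.017 0.012 0.01 ]
0.2 20 [ 0.5949 -0.0335  0.2014] [0.008 0.011 0.004]
stone 370 [ 0.4752 -0.321   0.0229] [0.046 0.051 0.013]
wedge 459 [0.4785 0.3415 0.0184] [0.037 0.072 0.014]
mallet 1905 [ 0.6636 -0.3135  0.0559] [0.097 0.119 0.037]
```

```bash
cat >> h.py <<'E'
from scipy.spatial.transform import Slerp
import json
def rot(a,z=(0,0,-1)):
    "tool y near world angle a (deg), tool z along z"
    z=np.array(z,float); z/=np.linalg.norm(z); a=np.radians(a); y=np.array([np.cos(a),np.sin(a),0]); y-=z*(y@z); y/=np.linalg.norm(y)
    return R.from_matrix(np.stack([np.cross(y,z),y,z],1))
def plan(*wps):
    "wps: (pos, R, ncalls); prints the rows of the calls"
    s=monitor.observe(); p=np.array(s['position']); q=R.from_euler('xyz',s['tool_rot'])
    for k,(tp,tq,n) in enumerate(wps):
        sl=Slerp([0,1],R.concatenate([q,tq])); tp=np.array(tp,float); f=lambda x:x*x*(3-2*x)
        for c in range(n):
            x0=f(c/n); p0=p+(tp-p)*x0; q0=sl(x0); L=[];D=[]
            for r in range(1,6):
                x=f((c+r/5)/n); L.append((q0.inv().apply(p+(tp-p)*x-p0)/.1).round(3).tolist()); D.append(((q0.inv()*sl(x)).as_rotvec()/np.radians(120)).round(3).tolist())
            print(k,c,json.dumps(L),json.dumps(D), '' if max(np.abs(L).max(),np.abs(D).max())<=1 else 'TOO BIG')
        p,q=tp,tq
E
python3 - <<'E'
from h import *
plan(([.574,.331,.14],rot(30),6))
E
```

```text
0 0 [[-0.013, -0.003, 0.003], [-0.053, -0.014, 0.012], [-0.116, -0.03, 0.025], [-0.201, -0.052, 0.044], [-0.306, -0.079, 0.067]] [[-0.0, 0.0, 0.001], [-0.0, 0.0, 0.004], [-0.0, 0.0, 0.009], [-0.0, 0.0, 0.016], [-0.0, 0.0, 0.024]] 
0 1 [[-0.125, -0.026, 0.027], [-0.267, -0.055, 0.058], [-0.423, -0.087, 0.092], [-0.593, -0.122, 0.129], [-0.774, -0.159, 0.168]] [[-0.0, 0.0, 0.01], [-0.0, 0.0, 0.02], [-0.0, 0.0, 0.033], [-0.0, 0.0, 0.046], [-0.0, 0.0, 0.059]] 
0 2 [[-0.193, -0.015, 0.041], [-0.394, -0.031, 0.084], [-0.601, -0.047, 0.128], [-0.811, -0.063, 0.173], [-1.024, -0.08, 0.219]] [[-0.0, 0.0, 0.015], [-0.0, 0.0, 0.03], [-0.0, 0.0, 0.045], [-0.0, 0.0, 0.061], [-0.0, 0.0, 0.077]] TOO BIG
0 3 [[-0.212, 0.018, 0.045], [-0.422, 0.035, 0.09], [-0.629, 0.053, 0.134], [-0.83, 0.07, 0.177], [-1.023, 0.086, 0.219]] [[-0.0, 0.0, 0.016], [-0.0, 0.0, 0.032], [-0.0, 0.0, 0.048], [-0.0, 0.0, 0.063], [-0.0, 0.0, 0.077]] TOO BIG
0 4 [[-0.179, 0.045, 0.039], [-0.347, 0.087, 0.076], [-0.502, 0.126, 0.11], [-0.642, 0.161, 0.141], [-0.766, 0.192, 0.168]] [[-0.0, 0.0, 0.014], [-0.0, 0.0, 0.027], [-0.0, 0.0, 0.039], [-0.0, 0.0, 0.05], [-0.0, 0.0, 0.059]] 
0 5 [[-0.101, 0.039, 0.023], [-0.183, 0.071, 0.042], [-0.244, 0.095, 0.056], [-0.282, 0.109, 0.064], [-0.295, 0.114, 0.067]] [[-0.0, 0.0, 0.008], [-0.0, 0.0, 0.015], [-0.0, 0.0, 0.02], [-0.0, 0.0, 0.023], [-0.0, 0.0, 0.024]]
```

>>> apply_moves --linear '[[-0.08,-0.02,0.02],[-0.2,-0.05,0.04],[-0.36,-0.09,0.08],[-0.55,-0.14,0.12],[-0.75,-0.19,0.16]]' --delta_rot '[[0,0,0],[0,0,0],[0,0,0],[0,0,0],[0,0,0]]' --gripper -1 --force 40

```text
clock: 0.52
position: [0.2931, 0.5351, 0.2148]
tool_rot: [-3.141, 0.0, 2.767]
force: [1.0, 0.8, -0.2]
grip_width: 0.0255
finger_force: 0.0
```

>>> apply_moves --linear '[[-0.2,-0.05,0.04],[-0.4,-0.1,0.08],[-0.6,-0.15,0.12],[-0.8,-0.2,0.16],[-1.0,-0.25,0.2]]' --delta_rot '[[0,0,0],[0,0,0],[0,0,0],[0,0,0],[0,0,0]]'

```text
clock: 0.93
position: [0.3773, 0.4747, 0.1949]
tool_rot: [-3.141, 0.0, 2.766]
force: [-0.1, 0.4, -0.3]
grip_width: 0.0
finger_force: 0.0
```

>>> apply_moves --linear '[[-0.2,-0.05,0.04],[-0.4,-0.1,0.08],[-0.6,-0.15,0.12],[-0.8,-0.2,0.16],[-1.0,-0.25,0.2]]' --delta_rot '[[0,0,0],[0,0,0],[0,0,0],[0,0,0],[0,0,0]]'

```text
clock: 1.35
position: [0.461, 0.4146, 0.1749]
tool_rot: [-3.141, 0.0, 2.766]
force: [0.6, -0.2, 0.3]
grip_width: 0.0003
finger_force: 0.0
```

>>> apply_moves --linear '[[-0.2,-0.05,0.04],[-0.38,-0.1,0.08],[-0.56,-0.15,0.12],[-0.7,-0.2,0.16],[-0.8,-0.22,0.2]]' --delta_rot '[[0,0,0],[0,0,0],[0,0,0],[0,0,0],[0,0,0]]'

```text
clock: 1.77
position: [0.5275, 0.3644, 0.1548]
tool_rot: [-3.141, 0.001, 2.765]
force: [0.5, -0.2, -0.4]
grip_width: 0.0001
finger_force: 0.0
```

```bash
cat >> h.py <<'E'
def go(tp,tq,n=1):
    "total shift and turn, tool axes/units; and what n equal calls would need"
    s=monitor.observe(); q=R.from_euler('xyz',s['tool_rot'])
    print('t',s['clock'],'pos',s['position'].round(4),'F',s['force'].round(1),'w',round(s['grip_width'],4),'ff',round(s['finger_force'],1))
    print('lin',(q.inv().apply(np.array(tp)-s['position'])/.1).round(3),'rot',((q.inv()*tq).as_rotvec()/np.radians(120)).round(3))
E
python3 -c "
from h import *
s=monitor.observe(); print(s['qpos'].round(3),s['tool_rot'])
go([.574,.331,.115],rot(68.5))"
```

```text
[-0.696  0.63  -0.002  1.624  0.003  0.888  0.494] [-3.14074844e+00  5.39626187e-04  2.76454358e+00]
t 1.7667 pos [0.5275 0.3644 0.1548] F [ 0.5 -0.2 -0.4] w 0.0001 ff 0.0
lin [-0.555 -0.139  0.399] rot [-0.     0.    -0.001]
```

Arm tracks well. Move over the stop, then press.

>>> apply_moves --linear '[[-0.15,-0.035,0.1],[-0.3,-0.07,0.2],[-0.42,-0.105,0.3],[-0.52,-0.13,0.38],[-0.555,-0.139,0.4]]' --delta_rot '[[0,0,0],[0,0,0],[0,0,0],[0,0,0],[0,0,0]]'

```text
clock: 2.18
position: [0.5732, 0.3317, 0.1131]
tool_rot: [-3.139, -0.001, 2.765]
force: [0.0, -0.1, -0.7]
grip_width: -0.0003
finger_force: 0.0
```

>>> apply_moves --linear '[[0,0,0.04],[0,0,0.09],[0,0,0.13],[0,0,0.16],[0,0,0.18]]' --delta_rot '[[0,0,0],[0,0,0],[0,0,0],[0,0,0],[0,0,0]]'

```text
clock: 2.6
position: [0.5719, 0.3344, 0.0972]
tool_rot: [3.141, -0.0, 2.768]
force: [-1.5, 1.3, 3.5]
grip_width: 0.0
finger_force: 1.5
```

>>> apply_moves --linear '[[0,0,0.02],[0,0,0.035],[0,0,0.05],[0,0,0.06],[0,0,0.06]]' --delta_rot '[[0,0,0],[0,0,0],[0,0,0],[0,0,0],[0,0,0]]'

```text
clock: 3.02
position: [0.5726, 0.3338, 0.0918]
tool_rot: [3.141, 0.0, 2.767]
force: [-3.1, -1.5, 7.2]
grip_width: -0.0002
finger_force: 3.6
```

>>> apply_moves --linear '[[0,0,0.01],[0,0,0.02],[0,0,0.02],[0,0,0.02],[0,0,0.02]]' --delta_rot '[[0,0,0],[0,0,0],[0,0,0],[0,0,0],[0,0,0]]'

```text
clock: 3.43
position: [0.5729, 0.334, 0.0914]
tool_rot: [3.14, 0.001, 2.767]
force: [-9.1, -4.9, 29.6]
grip_width: 0.0
finger_force: 14.5
```

>>> apply_moves --linear '[[0,0,-0.1],[0,0,-0.3],[0,0,-0.5],[0,0,-0.75],[0,0,-1.0]]' --delta_rot '[[0,0,0],[0,0,0],[0,0,0],[0,0,0],[0,0,0]]' --gripper 0.2

```text
clock: 3.85
position: [0.5723, 0.3334, 0.1902]
tool_rot: [-3.141, -0.0, 2.767]
force: [0.5, 0.0, -0.3]
grip_width: 0.0509
finger_force: 0.0
```

```bash
python3 - <<'E'
from h import *
z=np.array([.4562,-.1109,.8829]); tq=rot(76.33,-z)
bA=np.array([.5356,.0511,.055]); bB=np.array([.5196,-.0149,.055])
im,d,P=grab('scene','s1')
print('A'); go(bA+z*(.145-.019),tq); go(bA+z*.24,tq)
print('B'); go(bB+z*(.137-.019),tq); go(bB+z*.24,tq)
p=P.reshape(-1,3); k=p[(np.hypot(p[:,0]-.574,p[:,1]-.331)<.017)&(p[:,2]>.08)]; print(len(k),np.percentile(k[:,2],[10,50,90]))
E
```

```text
A
t 3.9 pos [0.5741 0.3345 0.1956] F [2.3 0.3 6.8] w 0.0512 ff 0.0
lin [-1.265 -2.699  0.285] rot [ 0.018  0.235 -0.063]
t 3.9 pos [0.5741 0.3345 0.1956] F [2.3 0.3 6.8] w 0.0512 ff 0.0
lin [-1.799 -2.621 -0.72 ] rot [ 0.018  0.235 -0.063]
B
t 3.9 pos [0.5741 0.3345 0.1956] F [2.3 0.3 6.8] w 0.0512 ff 0.0
lin [-1.321 -3.377  0.352] rot [ 0.018  0.235 -0.063]
t 3.9 pos [0.5741 0.3345 0.1956] F [2.3 0.3 6.8] w 0.0512 ff 0.0
lin [-1.892 -3.293 -0.722] rot [ 0.018  0.235 -0.063]
752 [0.0895732  0.56777459 0.58639725]
```

>>> apply_moves --linear '[[-0.08,-0.12,-0.1],[-0.19,-0.28,-0.22],[-0.31,-0.46,-0.34],[-0.45,-0.66,-0.44],[-0.6,-0.87,-0.5]]' --delta_rot '[[0,0,0],[0,0,0],[0,0,0],[0,0,0],[0,0,0]]'

```text
clock: 4.32
position: [0.5967, 0.2295, 0.2404]
tool_rot: [3.141, 0.001, 2.767]
force: [0.8, -0.5, 0.4]
grip_width: 0.0515
finger_force: 0.0
```

>>> apply_moves --linear '[[-0.12,-0.18,-0.06],[-0.24,-0.36,-0.12],[-0.36,-0.54,-0.18],[-0.48,-0.72,-0.22],[-0.6,-0.87,-0.25]]' --delta_rot '[[0,0.01,-0.005],[0,0.03,-0.01],[0,0.05,-0.02],[0,0.075,-0.025],[0,0.1,-0.03]]'

```text
clock: 4.73
position: [0.6205, 0.1257, 0.2652]
tool_rot: [3.134, -0.211, 2.83]
force: [-0.1, 0.4, 0.3]
grip_width: 0.0515
finger_force: 0.0
```

```bash
python3 - <<'E'
from h import *
z=np.array([.4562,-.1109,.8829]); tq=rot(76.33,-z)
bA=np.array([.5356,.0511,.055])
go(bA+z*.24,tq)
E
```

```text
t 4.7333 pos [0.6205 0.1257 0.2652] F [-0.1  0.4  0.3] w 0.0515 ff 0.0
lin [-0.528 -0.887 -0.137] rot [ 0.015  0.133 -0.032]
```

>>> apply_moves --linear '[[-0.12,-0.2,-0.03],[-0.24,-0.4,-0.06],[-0.36,-0.6,-0.09],[-0.46,-0.78,-0.12],[-0.53,-0.89,-0.14]]' --delta_rot '[[0.003,0.03,-0.007],[0.006,0.06,-0.014],[0.01,0.09,-0.02],[0.013,0.115,-0.027],[0.015,0.133,-0.032]]'

```text
clock: 5.15
position: [0.6453, 0.0227, 0.2657]
tool_rot: [-3.14, -0.491, 2.9]
force: [-1.4, 0.8, 0.3]
grip_width: 0.0511
finger_force: 0.0
```

>>> apply_moves --linear '[[0,0,0],[0,0,0],[0,0,0],[0,0,0],[0,0,0]]' --delta_rot '[[0,0,0],[0,0,0],[0,0,0],[0,0,0],[0,0,0]]'

```text
clock: 5.57
position: [0.6449, 0.0271, 0.267]
tool_rot: [3.141, -0.487, 2.904]
force: [-0.2, -0.3, -0.3]
grip_width: 0.0513
finger_force: 0.0
```

```bash
python3 - <<'E'
from h import *
z=np.array([.4562,-.1109,.8829]); tq=rot(76.33,-z)
bA=np.array([.5356,.0511,.055])
go(bA+z*.126,tq)
print(monitor.observe()['qpos'].round(2))
grab('scene','s2'); cv2.imwrite('pics/s2c.png',cv2.resize(cv2.imread('pics/s2.png')[130:330,240:440],(600,600)))
E
```

```text
t 5.5667 pos [0.6449 0.0271 0.267 ] F [-0.2 -0.3 -0.3] w 0.0513 ff 0.0
lin [-0.005 -0.025  1.137] rot [0.    0.001 0.   ]
[-0.05  0.83 -0.02  1.04 -0.13  1.74  1.27]
```

View pics/s2c.png

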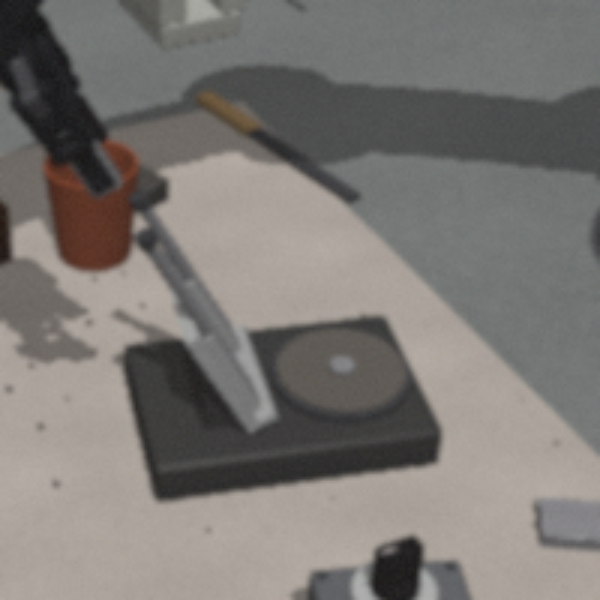

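The hand, at crop (90,170), is lined up with the chisel axis; the nearest chisel head is at about (148,237). I'll advance along the axis.

>>> apply_moves --linear '[[-0.005,-0.025,0.12],[-0.005,-0.025,0.26],[-0.005,-0.025,0.4],[-0.005,-0.025,0.52],[-0.005,-0.025,0.6]]' --delta_rot '[[0,0,0],[0,0,0],[0,0,0],[0,0,0],[0,0,0]]'

```text
clock: 6.03
position: [0.6169, 0.031, 0.2126]
tool_rot: [-3.141, -0.488, 2.903]
force: [0.1, 0.4, 0.4]
grip_width: 0.0515
finger_force: 0.0
```

>>> apply_moves --linear '[[0,0,0.12],[0,0,0.25],[0,0,0.37],[0,0,0.47],[0,0,0.53]]' --delta_rot '[[0,0,0],[0,0,0],[0,0,0],[0,0,0],[0,0,0]]'

```text
clock: 6.45
position: [0.5929, 0.0366, 0.1658]
tool_rot: [-3.141, -0.488, 2.903]
force: [0.0, 0.1, 0.3]
grip_width: 0.0511
finger_force: 0.0
```

```bash
python3 - <<'E'
from h import *
z=np.array([.4562,-.1109,.8829]); tq=rot(76.33,-z)
bA=np.array([.5356,.0511,.055])
go(bA+z*.126,tq)
E
```

```text
t 6.45 pos [0.5929 0.0366 0.1658] F [0.  0.1 0.3] w 0.0511 ff 0.0
lin [ 0.002  0.005 -0.004] rot [-0.  0. -0.]
```

Close the fingers.

>>> apply_moves --linear '[[0,0,0],[0,0,0],[0,0,0],[0,0,0],[0,0,0]]' --delta_rot '[[0,0,0],[0,0,0],[0,0,0],[0,0,0],[0,0,0]]' --gripper -1 --force 50

```text
clock: 6.87
position: [0.594, 0.0362, 0.1669]
tool_rot: [3.141, -0.487, 2.903]
force: [1.3, -0.3, 3.4]
grip_width: 0.009
finger_force: 48.6
```

>>> apply_moves --linear '[[0,0,0],[0,0,0],[0,0,0],[0,0,0],[0,0,0]]' --delta_rot '[[0,0,0],[0,0,0],[0,0,0],[0,0,0],[0,0,0]]'

```text
clock: 7.28
position: [0.5939, 0.0362, 0.1667]
tool_rot: [3.141, -0.487, 2.903]
force: [2.3, -1.3, 5.6]
grip_width: 0.0086
finger_force: 48.7
```

>>> apply_moves --linear '[[0.02,0,-0.1],[0.03,0,-0.3],[0.04,0,-0.5],[0.05,0,-0.75],[0.06,0,-1.0]]' --delta_rot '[[0,0,0],[0,0,0],[0,0,0],[0,0,0],[0,0,0]]'

```text
clock: 7.7
position: [0.6341, 0.0264, 0.259]
tool_rot: [-3.141, -0.488, 2.903]
force: [0.1, -0.1, -0.3]
grip_width: 0.0091
finger_force: 48.6
```

```bash
cat >> h.py <<'E'
ux=np.array([.9717,-.2363,0]); mug=np.array([.5508,-.2562,0])
def place(off,tilt,s,h,az=76.33):
    "TCP pose: tip at mug+off*ux, height h, leaning tilt deg towards ux, TCP at s from tip"
    t=np.radians(tilt); a=ux*np.sin(t)+np.array([0,0,np.cos(t)]); return mug+off*ux+[0,0,h]+a*s, rot(az,-a)
E
python3 - <<'E'
from h import *
go(*place(.012,15,.126,.12)); go(*place(.012,15,.126,.01))
E
```

```text
t 7.7 pos [0.6341 0.0264 0.259 ] F [ 0.1 -0.1 -0.3] w 0.0091 ff 48.6
lin [-0.351 -2.942  0.01 ] rot [-0.    -0.108 -0.   ]
t 7.7 pos [0.6341 0.0264 0.259 ] F [ 0.1 -0.1 -0.3] w 0.0091 ff 48.6
lin [-0.867 -2.942  0.982] rot [-0.    -0.108 -0.   ]
```

>>> apply_moves --linear '[[0.08,0,-0.08],[0.18,0,-0.18],[0.28,0,-0.28],[0.36,0,-0.36],[0.4,0,-0.4]]' --delta_rot '[[0,0,0],[0,0,0],[0,0,0],[0,0,0],[0,0,0]]'

```text
clock: 8.12
position: [0.6172, 0.0307, 0.3134]
tool_rot: [3.141, -0.487, 2.903]
force: [0.3, 0.8, -0.3]
grip_width: 0.0092
finger_force: 48.6
```

>>> apply_moves --linear '[[0,-0.08,0],[0,-0.22,0],[0,-0.4,0],[0,-0.6,0],[0,-0.8,0]]' --delta_rot '[[0,0,0],[0,0,0],[0,0,0],[0,0,0],[0,0,0]]'

```text
clock: 8.53
position: [0.5979, -0.0502, 0.3109]
tool_rot: [-3.14, -0.489, 2.901]
force: [0.8, 0.1, -0.4]
grip_width: 0.0089
finger_force: 48.6
```

>>> apply_moves --linear '[[0,-0.2,0],[0,-0.4,0],[0,-0.6,0],[0,-0.8,0],[0,-1.0,0]]' --delta_rot '[[0,-0.01,0],[0,-0.03,0],[0,-0.06,0],[0,-0.085,0],[0,-0.108,0]]'

```text
clock: 8.95
position: [0.5738, -0.1476, 0.3112]
tool_rot: [-3.14, -0.26, 2.901]
force: [-1.1, -0.4, -0.1]
grip_width: 0.0092
finger_force: 48.6
```

```bash
python3 - <<'E'
from h import *
go(*place(.012,15,.126,.12))
E
```

```text
t 8.95 pos [ 0.5738 -0.1476  0.3112] F [-1.1 -0.4 -0.1] w 0.0092 ff 48.6
lin [-0.644 -1.107  0.549] rot [-0.     0.001 -0.001]
```

>>> apply_moves --linear '[[-0.12,-0.2,0.05],[-0.26,-0.42,0.1],[-0.4,-0.64,0.15],[-0.5,-0.84,0.2],[-0.58,-1.0,0.25]]' --delta_rot '[[0,0,0],[0,0,0],[0,0,0],[0,0,0],[0,0,0]]'

```text
clock: 9.37
position: [0.5982, -0.2572, 0.2711]
tool_rot: [-3.14, -0.263, 2.9]
force: [-0.0, 0.5, -1.2]
grip_width: 0.0084
finger_force: 48.6
```

>>> apply_moves --linear '[[-0.03,-0.05,0.08],[-0.06,-0.1,0.16],[-0.06,-0.107,0.24],[-0.06,-0.107,0.3],[-0.06,-0.107,0.3]]' --delta_rot '[[0,0,0],[0,0,0],[0,0,0],[0,0,0],[0,0,0]]'

```text
clock: 9.78
position: [0.5945, -0.2622, 0.2407]
tool_rot: [3.141, -0.263, 2.904]
force: [-0.3, 0.4, -1.0]
grip_width: 0.0088
finger_force: 48.6
```

```bash
python3 - <<'E'
from h import *
go(*place(.012,15,.126,.12));go(*place(.012,15,.126,.01))
im,d,P=grab('scene','s3'); cv2.imwrite('pics/s3c.png',cv2.resize(im[80:280,180:380,::-1],(600,600)))
t=grab('top','t3')[0]; cv2.imwrite('pics/t3c.png',cv2.resize(t[130:310,350:530,::-1],(540,540)))
cv2.imwrite('pics/j3.png',np.hstack([cv2.resize(cv2.imread('pics/s3c.png'),(400,400)),cv2.resize(cv2.imread('pics/t3c.png'),(400,400))]))
E
```

```text
t 9.7833 pos [ 0.5945 -0.2622  0.2407] F [-0.3  0.4 -1. ] w 0.0088 ff 48.6
lin [-0.004 -0.045 -0.011] rot [ 0.    -0.001  0.   ]
t 9.7833 pos [ 0.5945 -0.2622  0.2407] F [-0.3  0.4 -1. ] w 0.0088 ff 48.6
lin [-0.291 -0.046  1.051] rot [ 0.    -0.001  0.   ]
```

View pics/j3.png

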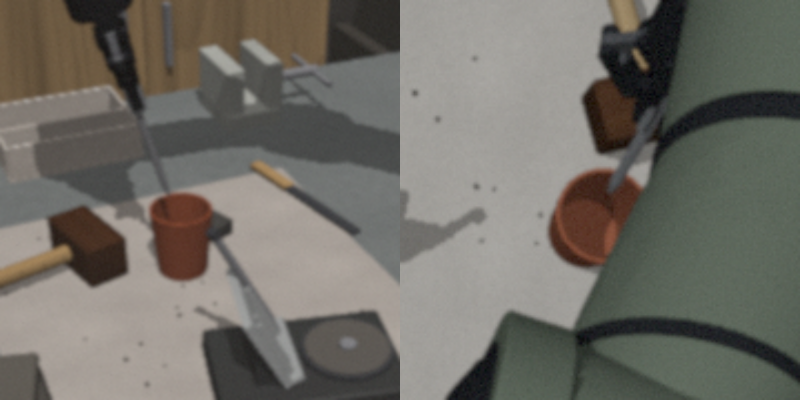

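The left view shows the chisel gripped with its tip at about (168,205), over the mug at (182,235). The right view has the tip at (613,190), inside the rim. I'll use a smaller offset so the shaft clears the rim.

```bash
python3 - <<'E'
from h import *
go(*place(.005,15,.126,.06));go(*place(.005,15,.126,.01))
E
```

```text
t 9.8833 pos [ 0.5953 -0.2625  0.2422] F [ 0.6  0.4 -0.8] w 0.0085 ff 48.6
lin [-0.088 -0.044  0.603] rot [0. 0. 0.]
t 9.8833 pos [ 0.5953 -0.2625  0.2422] F [ 0.6  0.4 -0.8] w 0.0085 ff 48.6
lin [-0.217 -0.044  1.086] rot [0. 0. 0.]
```

>>> apply_moves --linear '[[0.04,-0.044,0.1],[0.02,-0.044,0.22],[-0.02,-0.044,0.36],[-0.055,-0.044,0.5],[-0.088,-0.044,0.6]]' --delta_rot '[[0,0,0],[0,0,0],[0,0,0],[0,0,0],[0,0,0]]'

```text
clock: 10.3
position: [0.5872, -0.2653, 0.1804]
tool_rot: [3.141, -0.262, 2.903]
force: [-0.1, 0.4, -1.5]
grip_width: 0.0089
finger_force: 48.6
```

>>> apply_moves --linear '[[-0.03,0,0.12],[-0.06,0,0.23],[-0.09,0,0.33],[-0.11,0,0.41],[-0.12,0,0.45]]' --delta_rot '[[0,0,0],[0,0,0],[0,0,0],[0,0,0],[0,0,0]]'

```text
clock: 10.72
position: [0.587, -0.2658, 0.1338]
tool_rot: [3.142, -0.263, 2.903]
force: [0.1, 0.1, 0.3]
grip_width: 0.0092
finger_force: 48.6
```

```bash
python3 - <<'E'
from h import *
go(*place(.005,15,.126,.008))
E
```

```text
t 10.7167 pos [ 0.587  -0.2658  0.1338] F [0.1 0.1 0.3] w 0.0092 ff 48.6
lin [-0.012  0.008  0.039] rot [ 0. -0. -0.]
```

>>> apply_moves --linear '[[-0.003,0,0.012],[-0.006,0,0.025],[-0.01,0,0.04],[-0.013,0,0.05],[-0.015,0,0.06]]' --delta_rot '[[0,0,0],[0,0,0],[0,0,0],[0,0,0],[0,0,0]]'

```text
clock: 11.13
position: [0.5872, -0.266, 0.1292]
tool_rot: [-3.141, -0.261, 2.903]
force: [-1.3, 0.1, 0.9]
grip_width: 0.0091
finger_force: 48.7
```

>>> apply_moves --linear '[[0,0,0],[0,0,0],[0,0,0],[0,0,0],[0,0,0]]' --delta_rot '[[0,0,0],[0,0,0],[0,0,0],[0,0,0],[0,0,0]]' --gripper -0.4

```text
clock: 11.55
position: [0.5873, -0.2659, 0.129]
tool_rot: [-3.141, -0.261, 2.903]
force: [-0.4, -0.5, -0.0]
grip_width: 0.0255
finger_force: 0.0
```

>>> apply_moves --linear '[[0,0,0],[0,0,0],[0,0,-0.05],[0,0,-0.1],[0,0,-0.2]]' --delta_rot '[[0,0,0],[0,0,0],[0,0,0],[0,0,0],[0,0,0]]'

```text
clock: 11.97
position: [0.592, -0.267, 0.1484]
tool_rot: [3.142, -0.263, 2.903]
force: [0.7, -0.1, -0.2]
grip_width: 0.0254
finger_force: 0.0
```

>>> apply_moves --linear '[[0,0,-0.12],[0,0,-0.3],[0,0,-0.5],[0,0,-0.75],[0,0,-1.0]]' --delta_rot '[[0,0,0],[0,0,0],[0,0,0],[0,0,0],[0,0,0]]'

```text
clock: 12.38
position: [0.6176, -0.2733, 0.2469]
tool_rot: [-3.141, -0.261, 2.903]
force: [0.6, -0.7, -0.0]
grip_width: 0.0258
finger_force: 0.0
```

```bash
python3 - <<'E'
from h import *
z=np.array([.4562,-.1109,.8829]); tq=rot(76.33,-z)
bB=np.array([.5196,-.0149,.055])
go(bB+z*.24,tq)
E
```

```text
t 12.3833 pos [ 0.6176 -0.2733  0.2469] F [ 0.6 -0.7 -0. ] w 0.0258 ff 0.0
lin [ 0.474  2.279 -0.08 ] rot [ 0.     0.109 -0.   ]
```

>>> apply_moves --linear '[[0.05,0.08,-0.1],[0.1,0.22,-0.2],[0.15,0.4,-0.28],[0.2,0.6,-0.3],[0.24,0.8,-0.3]]' --delta_rot '[[0,0,0],[0,0,0],[0,0,0],[0,0,0],[0,0,0]]' --gripper 0.2

```text
clock: 12.8
position: [0.6213, -0.189, 0.2807]
tool_rot: [3.141, -0.261, 2.904]
force: [0.4, -0.5, -0.9]
grip_width: 0.0511
finger_force: 0.0
```

>>> apply_moves --linear '[[0.05,0.2,0],[0.1,0.4,0],[0.15,0.6,0],[0.2,0.8,0],[0.24,1.0,0]]' --delta_rot '[[0,0.01,0],[0,0.03,0],[0,0.06,0],[0,0.085,0],[0,0.109,0]]'

```text
clock: 13.22
position: [0.6219, -0.0861, 0.2865]
tool_rot: [3.142, -0.493, 2.904]
force: [0.4, 0.4, 1.0]
grip_width: 0.0514
finger_force: 0.0
```

>>> apply_moves --linear '[[0,0.16,0.0],[0,0.3,0.0],[0,0.4,0.0],[0,0.46,0],[0,0.48,0]]' --delta_rot '[[0,0,0],[0,0,0],[0,0,0],[0,0,0],[0,0,0]]'

```text
clock: 13.63
position: [0.6339, -0.0416, 0.2867]
tool_rot: [3.141, -0.488, 2.904]
force: [0.2, 0.3, -0.7]
grip_width: 0.0512
finger_force: 0.0
```

```bash
python3 - <<'E'
from h import *
z=np.array([.4562,-.1109,.8829]); tq=rot(76.33,-z)
bB=np.array([.5196,-.0149,.055])
im,d,P=grab('scene','s4'); t,_,PT=grab('top','t4'); 
cv2.imwrite('pics/j4.png',np.hstack([cv2.resize(im[80:280,180:380,::-1],(400,400)),cv2.resize(t[150:350,250:450+50,::-1],(500,400))]))
m=(PT[...,2]>.1)&(np.hypot(PT[...,0]-.55,PT[...,1]+.256)<.09)&(PT[...,2]<.2); k=PT[m]; print(len(k)); 
for lo in np.arange(.1,.2,.02):
  q=k[(k[:,2]>=lo)&(k[:,2]<lo+.02)]; print(lo,len(q),np.median(q,0) if len(q) else '')
go(bB+z*.24,tq); go(bB+z*.118,tq)
E
```

```text
163
0.1 32 [ 0.5826543  -0.26405749  0.11122235]
0.12000000000000001 29 [ 0.58771701 -0.26437608  0.13008785]
0.14 36 [ 0.59352837 -0.26686651  0.14976074]
0.16000000000000003 59 [ 0.60077561 -0.26941787  0.17505629]
0.18000000000000002 7 [ 0.60042714 -0.26797246  0.18056491]
t 13.7333 pos [ 0.6338 -0.0429  0.2866] F [ 0.1 -0.1  0.6] w 0.0513 ff 0.0
lin [-0.049  0.002  0.197] rot [ 0. -0. -0.]
t 13.7333 pos [ 0.6338 -0.0429  0.2866] F [ 0.1 -0.1  0.6] w 0.0513 ff 0.0
lin [-0.05   0.002  1.417] rot [ 0. -0. -0.]
```

View pics/j4.png

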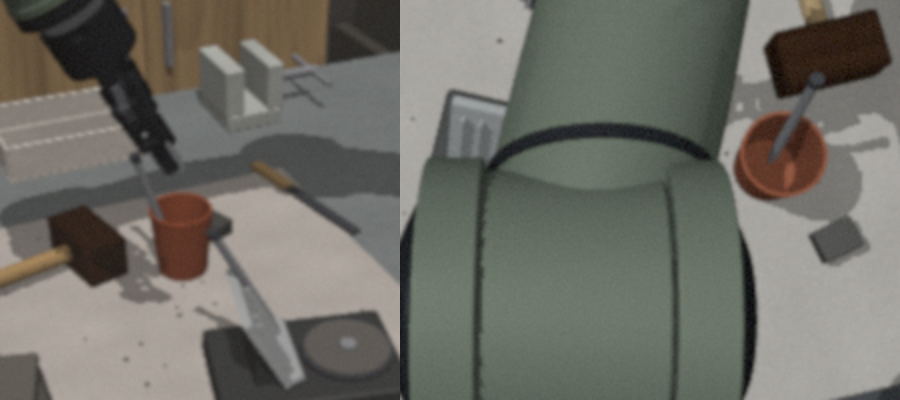

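The point chisel stands in the mug, leaning on the rim: head at right-view (817,80), tip at (775,155). Now the flat chisel.

>>> apply_moves --linear '[[-0.05,0,0.12],[-0.05,0,0.28],[-0.05,0,0.46],[-0.05,0,0.62],[-0.05,0,0.75]]' --delta_rot '[[0,0,0],[0,0,0],[0,0,0],[0,0,0],[0,0,0]]'

```text
clock: 14.15
position: [0.603, -0.0364, 0.2169]
tool_rot: [-3.141, -0.49, 2.901]
force: [0.5, -0.7, 0.2]
grip_width: 0.0512
finger_force: 0.0
```

>>> apply_moves --linear '[[0,0,0.15],[0,0,0.3],[0,0,0.45],[0,0,0.58],[0,0,0.66]]' --delta_rot '[[0,0,0],[0,0,0],[0,0,0],[0,0,0],[0,0,0]]'

```text
clock: 14.57
position: [0.5727, -0.0289, 0.1586]
tool_rot: [-3.141, -0.49, 2.901]
force: [0.3, -0.3, -0.1]
grip_width: 0.0512
finger_force: 0.0
```

>>> apply_moves --linear '[[0,0,0],[0,0,0],[0,0,0],[0,0,0],[0,0,0]]' --delta_rot '[[0,0,0],[0,0,0],[0,0,0],[0,0,0],[0,0,0]]' --gripper -1

```text
clock: 14.98
position: [0.5741, -0.0281, 0.1599]
tool_rot: [3.142, -0.489, 2.902]
force: [0.6, -1.3, 2.0]
grip_width: 0.0091
finger_force: 77.2
```

>>> apply_moves --linear '[[0,0,0],[0,0,0],[0,0,0],[0,0,0],[0,0,0]]' --delta_rot '[[0,0,0],[0,0,0],[0,0,0],[0,0,0],[0,0,0]]'

```text
clock: 15.4
position: [0.574, -0.028, 0.1598]
tool_rot: [-3.142, -0.489, 2.903]
force: [3.2, -1.8, 4.8]
grip_width: 0.0091
finger_force: 77.4
```

```bash
python3 - <<'E'
from h import *
z=np.array([.4562,-.1109,.8829]); tq=rot(76.33,-z)
bB=np.array([.5196,-.0149,.055])
go(bB+z*.118,tq)
E
```

```text
t 15.4 pos [ 0.574  -0.028   0.1598] F [ 3.2 -1.8  4.8] w 0.0091 ff 77.4
lin [ 0.002 -0.001  0.008] rot [ 0. -0. -0.]
```

>>> apply_moves --linear '[[0.02,0,-0.1],[0.03,0,-0.3],[0.04,0,-0.5],[0.05,0,-0.75],[0.06,0,-1.0]]' --delta_rot '[[0,0,0],[0,0,0],[0,0,0],[0,0,0],[0,0,0]]'

```text
clock: 15.82
position: [0.6143, -0.0378, 0.252]
tool_rot: [-3.141, -0.491, 2.903]
force: [0.4, -0.1, -1.9]
grip_width: 0.0088
finger_force: 77.5
```

>>> apply_moves --linear '[[0.1,0,-0.1],[0.25,0,-0.2],[0.4,0,-0.3],[0.54,0,-0.38],[0.62,0,-0.42]]' --delta_rot '[[0,0,0],[0,0,0],[0,0,0],[0,-0.02,0],[0,-0.05,0]]'

```text
clock: 16.23
position: [0.5798, -0.0294, 0.3175]
tool_rot: [-3.142, -0.384, 2.902]
force: [0.7, 0.4, -0.7]
grip_width: 0.0086
finger_force: 77.4
```

```bash
cat >> h.py <<'E'
uy=np.array([.2363,.9717,0])
E
python3 - <<'E'
from h import *
p,q=place(-.008,-13,.118,.14); go(p+.012*uy,q)
E
```

```text
t 16.2333 pos [ 0.5798 -0.0294  0.3175] F [ 0.7  0.4 -0.7] w 0.0086 ff 77.4
lin [-0.151 -2.152  0.613] rot [-0.    -0.292 -0.   ]
```

>>> apply_moves --linear '[[0,-0.08,0],[0,-0.22,0],[0,-0.4,0],[0,-0.6,0],[0,-0.8,0]]' --delta_rot '[[0,-0.015,0],[0,-0.04,0],[0,-0.075,0],[0,-0.11,0],[0,-0.142,0]]'

```text
clock: 16.65
position: [0.5606, -0.1078, 0.3172]
tool_rot: [-3.141, -0.084, 2.903]
force: [1.5, -0.7, -0.4]
grip_width: 0.0088
finger_force: 77.4
```

>>> apply_moves --linear '[[0,-0.2,0],[0,-0.4,0],[0,-0.6,0],[0,-0.76,0],[0,-0.9,0]]' --delta_rot '[[0,-0.03,0],[0,-0.06,0],[0,-0.09,0],[0,-0.12,0],[0,-0.15,0]]'

```text
clock: 17.07
position: [0.539, -0.1957, 0.3172]
tool_rot: [-3.141, 0.229, 2.902]
force: [1.0, 1.0, -0.9]
grip_width: 0.0094
finger_force: 77.4
```

```bash
python3 - <<'E'
from h import *
for h in (.2,.12,.012): p,q=place(-.008,-13,.118,h); go(p+.012*uy,q)
E
```

```text
t 17.0667 pos [ 0.539  -0.1957  0.3172] F [ 1.   1.  -0.9] w 0.0094 ff 77.4
lin [ 0.09  -0.44   0.002] rot [-0.     0.001 -0.   ]
t 17.0667 pos [ 0.539  -0.1957  0.3172] F [ 1.   1.  -0.9] w 0.0094 ff 77.4
lin [ 0.272 -0.44   0.781] rot [-0.     0.001 -0.   ]
t 17.0667 pos [ 0.539  -0.1957  0.3172] F [ 1.   1.  -0.9] w 0.0094 ff 77.4
lin [ 0.517 -0.439  1.833] rot [-0.     0.001 -0.   ]
```

>>> apply_moves --linear '[[0.02,-0.1,0],[0.04,-0.22,0],[0.065,-0.34,0],[0.085,-0.42,0],[0.09,-0.44,0]]' --delta_rot '[[0,0,0],[0,0,0],[0,0,0],[0,0,0],[0,0,0]]'

```text
clock: 17.48
position: [0.5203, -0.2364, 0.3146]
tool_rot: [-3.142, 0.225, 2.901]
force: [-0.8, -0.1, -1.2]
grip_width: 0.0089
finger_force: 77.4
```

>>> apply_moves --linear '[[0.03,0,0.12],[0.07,0,0.3],[0.11,0,0.5],[0.155,0,0.68],[0.182,0,0.78]]' --delta_rot '[[0,0,0],[0,0,0],[0,0,0],[0,0,0],[0,0,0]]'

```text
clock: 17.9
position: [0.5205, -0.2342, 0.2325]
tool_rot: [3.141, 0.223, 2.903]
force: [-0.4, -0.3, -1.1]
grip_width: 0.009
finger_force: 77.4
```

```bash
python3 - <<'E'
from h import *
for h in (.06,.012): p,q=place(-.008,-13,.118,h); go(p+.012*uy,q)
im,d,P=grab('scene','s5'); t,_,PT=grab('top','t5'); 
cv2.imwrite('pics/j5.png',np.hstack([cv2.resize(im[80:280,180:380,::-1],(400,400)),cv2.resize(t[150:310,370:530,::-1],(400,400))]))
E
```

```text
t 17.9 pos [ 0.5205 -0.2342  0.2325] F [-0.4 -0.3 -1.1] w 0.009 ff 77.4
lin [ 0.126 -0.023  0.562] rot [ 0.    -0.002  0.   ]
t 17.9 pos [ 0.5205 -0.2342  0.2325] F [-0.4 -0.3 -1.1] w 0.009 ff 77.4
lin [ 0.232 -0.023  1.03 ] rot [ 0.    -0.002  0.   ]
```

View pics/j5.png

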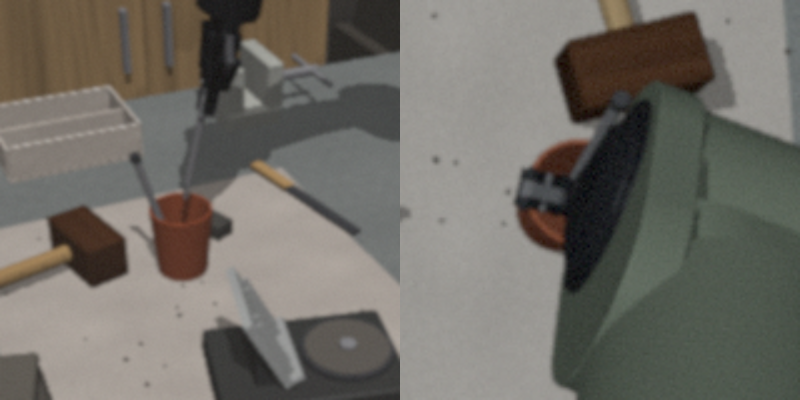

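The flat chisel hangs over the mug with its tip at left-view (187,215), clear of the point chisel's head at (135,158). Lowering with a force watch.

>>> apply_moves --linear '[[0.03,-0.01,0.12],[0.06,-0.02,0.25],[0.09,-0.023,0.38],[0.115,-0.023,0.5],[0.126,-0.023,0.56]]' --delta_rot '[[0,0,0],[0,0,0],[0,0,0],[0,0,0],[0,0,0]]'

```text
clock: 18.42
position: [0.5208, -0.2372, 0.1768]
tool_rot: [3.141, 0.226, 2.903]
force: [-0.1, -0.0, -2.0]
grip_width: 0.0092
finger_force: 77.4
```

>>> apply_moves --linear '[[0.02,0,0.09],[0.045,0,0.2],[0.07,0,0.32],[0.09,0,0.41],[0.1,0,0.45]]' --delta_rot '[[0,0,0],[0,0,0],[0,0,0],[0,0,0],[0,0,0]]'

```text
clock: 18.83
position: [0.5209, -0.2375, 0.1303]
tool_rot: [3.141, 0.226, 2.903]
force: [-0.2, 0.4, -1.1]
grip_width: 0.0092
finger_force: 77.4
```

```bash
python3 - <<'E'
from h import *
for h in (.008,): p,q=place(-.008,-13,.118,h); go(p+.012*uy,q)
E
```

```text
t 18.8333 pos [ 0.5209 -0.2375  0.1303] F [-0.2  0.4 -1.1] w 0.0092 ff 77.4
lin [0.027 0.009 0.069] rot [ 0.    -0.001 -0.   ]
```

>>> apply_moves --linear '[[0.003,0,0.02],[0.007,0,0.035],[0.01,0,0.05],[0.014,0,0.065],[0.016,0,0.075]]' --delta_rot '[[0,0,0],[0,0,0],[0,0,0],[0,0,0],[0,0,0]]'

```text
clock: 19.25
position: [0.5212, -0.2378, 0.1237]
tool_rot: [-3.141, 0.227, 2.903]
force: [0.4, -0.4, -1.4]
grip_width: 0.0091
finger_force: 77.4
```

>>> apply_moves --linear '[[0,0,0],[0,0,0],[0,0,0],[0,0,0],[0,0,0]]' --delta_rot '[[0,0,0],[0,0,0],[0,0,0],[0,0,0],[0,0,0]]' --gripper -0.4

```text
clock: 19.67
position: [0.5211, -0.2378, 0.1236]
tool_rot: [-3.141, 0.227, 2.903]
force: [0.6, -0.3, 0.3]
grip_width: 0.026
finger_force: 0.0
```

>>> apply_moves --linear '[[0,0,0],[0,0,0],[0,0,-0.05],[0,0,-0.1],[0,0,-0.2]]' --delta_rot '[[0,0,0],[0,0,0],[0,0,0],[0,0,0],[0,0,0]]'

```text
clock: 20.08
position: [0.5163, -0.2365, 0.1431]
tool_rot: [3.142, 0.226, 2.903]
force: [-0.7, 0.6, -0.3]
grip_width: 0.0258
finger_force: 0.0
```

>>> apply_moves --linear '[[0,0,-0.12],[0,0,-0.3],[0,0,-0.5],[0,0,-0.75],[0,0,-1.0]]' --delta_rot '[[0,0,0],[0,0,0],[0,0,0],[0,0,0],[0,0,0]]'

```text
clock: 20.5
position: [0.4942, -0.2312, 0.2425]
tool_rot: [-3.141, 0.227, 2.903]
force: [-0.5, -0.6, -0.4]
grip_width: 0.0256
finger_force: 0.0
```

```bash
python3 - <<'E'
from h import *
go([.574,.331,.16],rot(9)); go([.53,.0,.26],rot(40))
E
```

```text
t 20.5 pos [ 0.4942 -0.2312  0.2425] F [-0.5 -0.6 -0.4] w 0.0256 ff 0.0
lin [0.727 5.651 0.678] rot [0.064 0.096 0.558]
t 20.5 pos [ 0.4942 -0.2312  0.2425] F [-0.5 -0.6 -0.4] w 0.0256 ff 0.0
lin [ 0.155  2.331 -0.216] rot [0.034 0.105 0.301]
```

>>> apply_moves --linear '[[0,0.08,-0.05],[0,0.22,-0.1],[0,0.4,-0.15],[0,0.6,-0.2],[0,0.8,-0.2]]' --delta_rot '[[0,0.01,0],[0,0.03,0],[0,0.06,0],[0,0.09,0],[0,0.108,0]]'

```text
clock: 20.92
position: [0.5099, -0.152, 0.2624]
tool_rot: [-3.141, -0.0, 2.902]
force: [0.3, -0.1, -0.1]
grip_width: 0.0258
finger_force: 0.0
```

>>> apply_moves --linear '[[0,0.2,0],[0,0.4,0],[0,0.6,0],[0,0.8,0],[0,1.0,0]]' --delta_rot '[[0,0,0],[0,0,0],[0,0,0],[0,0,0],[0,0,0]]'

```text
clock: 21.33
position: [0.5331, -0.0546, 0.2613]
tool_rot: [3.142, 0.001, 2.902]
force: [-0.3, 0.1, 0.5]
grip_width: 0.0257
finger_force: 0.0
```

>>> apply_moves --linear '[[0,0.2,0],[0,0.4,0],[0,0.6,0],[0,0.8,0],[0,1.0,0]]' --delta_rot '[[0,0,0],[0,0,0],[0,0,0],[0,0,0],[0,0,0]]'

```text
clock: 21.75
position: [0.5567, 0.0426, 0.2613]
tool_rot: [3.142, 0.001, 2.902]
force: [-0.2, -0.3, 0.3]
grip_width: 0.0254
finger_force: 0.0
```

>>> apply_moves --linear '[[0,0.2,0],[0,0.4,0],[0,0.6,0],[0,0.8,0],[0,1.0,0]]' --delta_rot '[[0,0,0.03],[0,0,0.08],[0,0,0.13],[0,0,0.18],[0,0,0.23]]' --gripper 0.5

```text
clock: 22.17
position: [0.5804, 0.1397, 0.2613]
tool_rot: [3.141, 0.001, 2.416]
force: [0.2, 0.0, -0.0]
grip_width: 0.0639
finger_force: 0.0
```

```bash
python3 - <<'E'
from h import *
go([.574,.331,.16],rot(9)) 
im,d,P=grab('scene','s6'); t,_,PT=grab('top','t6'); 
cv2.imwrite('pics/j6.png',np.hstack([cv2.resize(im[80:280,180:380,::-1],(400,400)),cv2.resize(t[150:310,370:530,::-1],(400,400))]))
p=P.reshape(-1,3); k=p[(np.hypot(p[:,0]-.574,p[:,1]-.331)<.017)&(p[:,2]>.08)&(p[:,2]<.11)]; print(len(k),np.percentile(k[:,2],[10,50,90]))
E
```

```text
t 22.1667 pos [0.5804 0.1397 0.2613] F [ 0.2  0.  -0. ] w 0.0639 ff 0.0
lin [1.319 1.387 1.013] rot [0.001 0.    0.328]
228 [0.08871737 0.09023539 0.09166493]
```

View pics/j6.png

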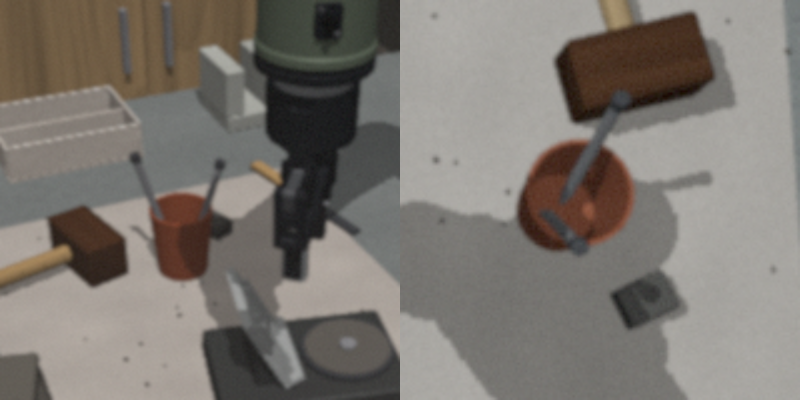

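Both chisels stand in the cup, heads at left-view (135,158) and (219,164), and the stop still reads latched (top at about 0.090 m). Moving to the stop.

>>> apply_moves --linear '[[0.14,0.15,0],[0.28,0.3,0],[0.42,0.45,0.05],[0.56,0.6,0.1],[0.7,0.74,0.15]]' --delta_rot '[[0,0,0.03],[0,0,0.06],[0,0,0.1],[0,0,0.13],[0,0,0.165]]'

```text
clock: 22.68
position: [0.5766, 0.2411, 0.246]
tool_rot: [3.14, 0.0, 2.073]
force: [-0.1, 0.3, 0.1]
grip_width: 0.0637
finger_force: 0.0
```

```bash
python3 - <<'E'
from h import *
go([.574,.331,.16],rot(9)) 
E
```

```text
t 22.6833 pos [0.5766 0.2411 0.246 ] F [-0.1  0.3  0.1] w 0.0637 ff 0.0
lin [0.801 0.409 0.86 ] rot [0.001 0.    0.165]
```

>>> apply_moves --linear '[[0.17,0.09,0.1],[0.35,0.18,0.22],[0.52,0.27,0.34],[0.68,0.35,0.48],[0.8,0.41,0.6]]' --delta_rot '[[0,0,0.035],[0,0,0.07],[0,0,0.105],[0,0,0.14],[0,0,0.165]]'

```text
clock: 23.1
position: [0.5735, 0.3317, 0.1852]
tool_rot: [3.141, -0.0, 1.728]
force: [0.1, 1.0, -0.7]
grip_width: 0.0642
finger_force: 0.0
```

>>> apply_moves --linear '[[0,0,0.08],[0,0,0.16],[0,0,0.22],[0,0,0.26],[0,0,0.26]]' --delta_rot '[[0,0,0],[0,0,0],[0,0,0],[0,0,0],[0,0,0]]'

```text
clock: 23.52
position: [0.5741, 0.3293, 0.1586]
tool_rot: [-3.141, 0.001, 1.729]
force: [-0.4, -0.0, -0.7]
grip_width: 0.0641
finger_force: 0.0
```

```bash
python3 - <<'E'
from h import *
go([.574,.331,.066],rot(9)); print(monitor.observe()['qpos'].round(2))
im,d,P=grab('scene','s7'); cv2.imwrite('pics/s7c.png',cv2.resize(im[240:420,290:470,::-1],(540,540)))
E
```

```text
t 23.5167 pos [0.5741 0.3293 0.1586] F [-0.4 -0.  -0.7] w 0.0641 ff 0.0
lin [0.017 0.002 0.926] rot [-0.     0.     0.001]
[-0.72  0.67  0.18  1.57 -0.14  0.92 -0.34]
```

View pics/s7c.png

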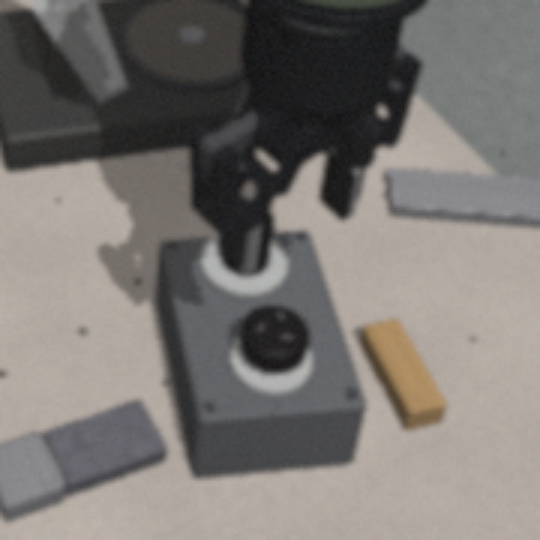

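The fingers, at crop (245,240) and (345,190), straddle the stop axis above it; the mushroom is at (275,338) and the knob sits behind the left finger. Both finger positions are clear of the knob, so I descend.

>>> apply_moves --linear '[[0.01,0,0.1],[0.017,0,0.22],[0.017,0,0.35],[0.017,0,0.46],[0.017,0,0.55]]' --delta_rot '[[0,0,0],[0,0,0],[0,0,0],[0,0,0],[0,0,0]]'

```text
clock: 23.98
position: [0.5731, 0.3319, 0.1018]
tool_rot: [-3.14, 0.001, 1.73]
force: [0.5, -0.1, -0.0]
grip_width: 0.0638
finger_force: 0.0
```

>>> apply_moves --linear '[[0,0,0.1],[0,0,0.2],[0,0,0.28],[0,0,0.34],[0,0,0.37]]' --delta_rot '[[0,0,0],[0,0,0],[0,0,0],[0,0,0],[0,0,0]]'

```text
clock: 24.4
position: [0.5735, 0.332, 0.0658]
tool_rot: [-3.141, 0.001, 1.73]
force: [0.6, 0.4, 0.3]
grip_width: 0.0639
finger_force: 0.0
```

```bash
python3 - <<'E'
from h import *
go([.574,.331,.066],rot(9))
E
```

```text
t 24.4 pos [0.5735 0.332  0.0658] F [0.6 0.4 0.3] w 0.0639 ff 0.0
lin [-0.011  0.003 -0.002] rot [-0.     0.     0.001]
```

>>> apply_moves --linear '[[0,0,0],[0,0,0],[0,0,0],[0,0,0],[0,0,0]]' --delta_rot '[[0,0,0],[0,0,0],[0,0,0],[0,0,0],[0,0,0]]' --gripper -1 --force 20

```text
clock: 24.82
position: [0.5749, 0.3324, 0.0677]
tool_rot: [3.139, -0.0, 1.729]
force: [5.4, 1.1, -3.1]
grip_width: 0.0386
finger_force: 21.0
```

>>> apply_moves --linear '[[0,0,0],[0,0,0],[0,0,0],[0,0,0],[0,0,0]]' --delta_rot '[[0,0,0],[0,0,0.02],[0,0,0.06],[0,0,0.1],[0,0,0.14]]'

```text
clock: 25.23
position: [0.5749, 0.3325, 0.0682]
tool_rot: [3.139, -0.002, 1.432]
force: [1.9, -1.1, 9.6]
grip_width: 0.0388
finger_force: 21.9
```

>>> apply_moves --linear '[[0,0,0],[0,0,0],[0,0,0],[0,0,0],[0,0,-0.015]]' --delta_rot '[[0,0,0.04],[0,0,0.08],[0,0,0.12],[0,0,0.16],[0,0,0.2]]'

```text
clock: 25.65
position: [0.5749, 0.3326, 0.0704]
tool_rot: [3.14, -0.003, 1.013]
force: [-0.9, -1.9, 14.8]
grip_width: 0.0386
finger_force: 22.3
```

>>> apply_moves --linear '[[0,0,-0.02],[0,0,-0.04],[0,0,-0.055],[0,0,-0.065],[0,0,-0.065]]' --delta_rot '[[0,0,0.04],[0,0,0.08],[0,0,0.12],[0,0,0.14],[0,0,0.15]]'

```text
clock: 26.07
position: [0.5747, 0.3325, 0.0757]
tool_rot: [3.14, -0.003, 0.701]
force: [5.7, 0.7, -0.6]
grip_width: 0.0383
finger_force: 22.5
```

```bash
python3 - <<'E'
from h import *
go([.574,.331,.074],rot(-51)); print(monitor.observe()['moment'])
E
```

```text
t 26.0667 pos [0.5747 0.3325 0.0757] F [ 5.7  0.7 -0.6] w 0.0383 ff 22.5
lin [-0.016  0.007  0.017] rot [ 0.001 -0.001  0.01 ]
[ 0.20159002 -1.21342619  0.06121865]
```

Turned about 1.03 rad and the upward force vanished, so it has probably popped. Release and rise.

>>> apply_moves --linear '[[0,0,0],[0,0,0],[0,0,0],[0,0,0],[0,0,0]]' --delta_rot '[[0,0,0],[0,0,0],[0,0,0],[0,0,0],[0,0,0]]' --gripper 0.5

```text
clock: 26.48
position: [0.5737, 0.3322, 0.0749]
tool_rot: [3.142, -0.0, 0.704]
force: [-1.0, -0.3, 0.5]
grip_width: 0.0643
finger_force: 0.0
```

>>> apply_moves --linear '[[0,0,-0.05],[0,0,-0.15],[0,0,-0.3],[0,0,-0.5],[0,0,-0.7]]' --delta_rot '[[0,0,0],[0,0,0],[0,0,0],[0,0,0],[0,0,0]]'

```text
clock: 26.9
position: [0.5737, 0.3321, 0.1464]
tool_rot: [3.141, 0.0, 0.703]
force: [0.4, -0.2, 0.3]
grip_width: 0.0639
finger_force: 0.0
```

>>> apply_moves --linear '[[0,0,-0.2],[0,0,-0.4],[0,0,-0.6],[0,0,-0.8],[0,0,-0.9]]' --delta_rot '[[0,0,0],[0,0,0],[0,0,0],[0,0,0],[0,0,0]]'

```text
clock: 27.32
position: [0.5744, 0.3323, 0.2382]
tool_rot: [3.141, -0.003, 0.703]
force: [0.6, 0.0, -0.1]
grip_width: 0.0644
finger_force: 0.0
```

```bash
python3 - <<'E'
from h import *
im,d,P=grab('scene','s8'); t,_,PT=grab('top','t8')
cv2.imwrite('pics/j8.png',np.hstack([cv2.resize(im[290:410,320:440,::-1],(400,400)),cv2.resize(t[150:310,370:530,::-1],(400,400))]))
p=P.reshape(-1,3); k=p[(np.hypot(p[:,0]-.574,p[:,1]-.331)<.017)&(p[:,2]>.08)&(p[:,2]<.11)]; print(len(k),np.percentile(k[:,2],[10,50,90]))
s=monitor.observe(); print(s['clock'],s['position'],s['force'])
E
```

```text
219 [0.0969698  0.09824796 0.09973343]
27.4167 [0.57434145 0.33244679 0.23702194] [ 0.3117597  -0.60907141  0.44395186]
```

View pics/j8.png

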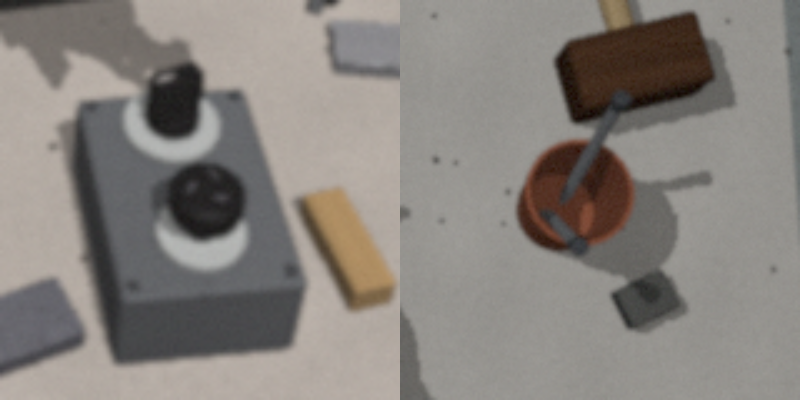

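The stop is up: its top rose 8.0 mm, from 0.0902 to 0.0982 m, with the same bias as at the start (0.0974 m). Its head is at left-view (207,200). Both chisels are in the upright cup at right-view (575,190), and the robot is clear.

```bash
python3 -c "
from h import *
print(workorder.job_done())"
```

```text
the job is handed in; nothing more can be done
None
```

The job is handed in at about 27 s, though no verdict came back: the stop was latched down, both chisels were stood in the upright cup, and the stop was twisted to reset and measured fully up; I did not measure that its head turned back.

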